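# Trim a lamp reflector's tilt cradle to the index

## Task

Take the tilt stand's trim lever by its black knob and, through its soft spring, raise the reflector off its rest until the beam's pointer lies between the two prongs of the index; keep it there without a break for a good six seconds while the alignment settles, then lower the reflector gently back onto its rest, let go and draw clear. The cradle is top-heavy and tends to swing over: touch nothing of it but the lever, never let it swing quickly or throw it over onto the far rest, and leave the index and the other things on the shelf as they are.

Things in the scene. Friction and masses are not known exactly. Their poses are not given: they have to be found in the camera images.
- stand: fixed tilt stand: blue base plate 140 mm (its x) by 400 mm (its y), 10 mm thick; two pillars 144 mm high at x = +-45 mm; rubber-capped rest posts 84 mm high under the beam at y = +-100 mm; gauge post 232 mm high at y = -300 mm. Origin at the centre of the underside, on the work surface; x along the pivot axle, z up. Place and yaw differ every time.
- pivot (a point): point on the axle midway between the pillars, 130 mm above the stand's origin. Nominal moment of inertia of the cradle and its load about the axle 0.042 kg m2 (lever not counted); nominal toppling moment 0.17 N m x sin(rocker), true value up to 25 per cent off; plus an unknown out-of-balance moment of up to 0.035 N m either way. With the lever free or held still it falls to a rest.
- rocker (a joint): angle (rad) of the cradle about the axle, right-handed about the stand's +x: 0 level, positive lifts the reflector (stand +y end) and lowers the pointer (-y end). Rests (stops) at -0.32 (reflector down, as at the start) and +0.32 (the far rest). Almost frictionless, damping 0.004 N m s/rad.
- cradle: the rocking part, not to be touched: aluminium beam 400 mm long (stand y), 30 mm wide, 12 mm thick, origin on the axle, axes as the stand's at angle 0. On its upper face stand the silvered bowl reflector (120 mm across, 62 mm deep, 0.60 kg) at y = +170 mm and a bronze drum (52 mm across, 33 mm high, 0.60 kg) at y = -170 mm; a bronze keel disc (0.30 kg) hangs below the axle.
- pointer_tip (a point): tip of the 8 mm square dark pointer at the beam's -y end, 250 mm from the axle; its height is 130 mm - 250 mm x sin(rocker)
- trim_lever (a joint): angle (rad) of the trim lever relative to the cradle, same axle and sense: 0 is square to the beam; stops at -0.85 and 1.3. A soft torsion spring, nominally 0.11 N m/rad (damping 0.006 N m s/rad), joins lever and cradle and gives the cradle the moment 0.11 x trim_lever. The lever's angle from vertical, rocker + trim_lever, is what the hand sets. Hangs at about -0.1 at the start.
- index (a joint): height (m) of the steel index on the gauge post relative to the pivot axle, stiff to slide; set differently every time, to be left alone
- index_mid (a point): midpoint between the two level prongs of the index, in the plane of the pointer tip; the gap between the prongs is 40 mm high, they point towards the beam and lie just on the +x side of the pointer, which swings past behind them. The pointer tip belongs at this height.
- lamp_envelope: glass lamp envelope standing upright, 64 mm in diameter, 135 mm high, origin under its centre; bystander
- thumbwheel: loose bronze thumbwheel, 52 mm in diameter, 22 mm high, origin under its centre; bystander
- spare_reflector: loose spare reflector bowl, 110 mm across, 50 mm high, origin under its centre; bystander
- cleaner: bottle 56 mm in diameter, 150 mm high, origin under its centre; bystander
- knob (a point): centre of the black barrel knob on the end of the trim lever, 130 mm from the axle: 32 mm in diameter, 36 mm wide along the axle direction (stand x), flat ends; 8 mm rod below. With lever angle A from vertical it lies at stand y = -130 mm x sin A, z = 130 mm + 130 mm x cos A. The lever weighs 25 g. Gripped from above across its flat ends, it can turn between the pads.

How it is judged:
By the outcome, as a careful person would: the job done as asked, in the order asked, and still so for the second after the job is handed in, with the robot touching nothing.
It also fails if it takes over 64 s, if anything falls off the work surface, if the arm or the gripper's body presses on something with over 40 N, if the wrist force passes 120 N, or if a joint passes its speed limit or range.

## Robot

A 7-joint arm with a two-finger parallel gripper is mounted at the origin on the work surface. World frame = base frame: x ahead of the robot, y to its left, z up, the work surface at z = 0. Lengths are in m, angles in rad, forces in N, time in s.
With the tool pointing down it reaches from about 0.425 to 1.025 m from the base axis. Payload 9.4 kg.
Tool frame: the origin (TCP) lies at the very end of the fingers, on their centre line; the grasp point (between the pads) lies 19 mm behind it; z points along the fingers, y is the line along which they close (so a half turn about z gives the same grasp; the last joint's range is limited). The gripper opens to 93 mm and grips with 3 to 60 N. Pads are 15 mm wide; open, the fingers measure 128 mm over their backs; the gripper's body (75 mm by 188 mm) begins 65 mm behind the grasp point.
Start: joints at [-1.365, 0.599, -0.003, 1.599, 0.002, 0.943, -0.08], TCP at [0.202, 0.696, 0.219] pointing down, gripper open.
Joint ranges: [-2.57, 2.57], [-0.35, 1.97], [-1.29, 1.29], [0.11, 2.56], [-1.05, 4.19], [0.11, 1.86], [-2.63, 2.63]. Speed limits (rad/s): [2.22, 2.22, 3.01, 3.01, 3.14, 3.14, 3.14].

## Interface

Orientations are given as a rotation vector (axis times angle).
In Python, from bench import manip gives the robot as it stands. The module is installed in compiled form; this text tells all that it offers.
- The arm moves only by the shell command python3 -m handwheel 'ROWS' [FORCE]. ROWS is JSON, a list of rows, each a list of 7 numbers: the shift along the tool's x, y, z normalised to -1 to 1, where 1 is 0.06 m, then the turn, a rotation vector about the tool's x, y, z normalised to -1 to 1, where 1 is 0.1 rad, then the opening, from -1 (shut) to 1 (fully open). In form: [[dx, dy, dz, rx, ry, rz, fingers], ...]. A call has 1 to 8 rows; each row shifts and turns the commanded pose from where the row before left it, along the tool's axes as they then stand; what a row does not reach is not made up. A row lasts 1/8 s, in which the tool goes at most 62.5 mm and 10.7 degrees, less where a joint would pass 70% of its speed; a pose out of reach is approached as far as the arm can. A call with a number of a shift or a turn outside -1 to 1 is refused whole. A call with a gripper value outside its range is refused whole. The fingers move at their own pace and stop on an object; FORCE is the grip in N (left out, the last holds). Time passes only in rows, so rows that do not move let the fingers close. It gives the time, the measured TCP pose, the force, the opening and the grip force at its end, in the units of the state.
- manip.get_state(): the state, without advancing time (a new reading comes with each control period).
- manip.capture(name): name is "scene" or "top"; returns a dict with "img" (384x512x3 uint8, red, green, blue), "z_map" (384x512 float32, m along the optical axis (not along the pixel's ray), 0 where there is no reading), "fx", "fy", "cx", "cy" (pixels), "R" (3x3) and "t" (3): a world point X has camera coordinates R X + t. Camera axes: x right, y down, z forward; pixel columns grow to the right and rows downward; lengths in m; the calibration is good to about 2 mm. A picture is of the moment at which its call begins.
- manip.job_done(): hands the job in; it is judged then, once.
The state is a dict: "time": time; "joint_pos": joint angles; "joint_velocities": joint speeds; "tau": joint torques, N m; "ee_pos": TCP position; "tcp_rot": TCP orientation; "ft_force": force on the tool from outside, world axes, zero at the start; "moment": the same for the moment, N m; "width": opening from 0.0 (shut) to 1.0 (fully open); "grip_force": force on a finger pad.
Only numpy, scipy, OpenCV 4.12 (cv2) and the standard library are available. Lean on these libraries where they do the work, as an engineer would, in place of code of your own. Each camera call takes 0.05 s, during which the arm holds its last target. There are 200 camera calls.

## Working session

There is one attempt and no reset: what is moved stays moved. The work goes in short steps, Python scripts to look and compute and a shell command to move; the robot and the scene stay as the last step left them, time stands still between calls to the robot, and variables do not carry over. Pictures are saved under pics/ and viewed, at most 10 in all, crops included, and the job is handed in when it is done.

```bash
mkdir -p pics; python3 - <<'E'
from bench import manip
import cv2,numpy as np
s=manip.get_state();print({k:np.round(v,3) for k,v in s.items()})
for n in("scene","top"):
    c=manip.capture(n);cv2.imwrite(f"pics/{n}0.png",c["img"][:,:,::-1]);np.savez(f"{n}0.npz",**c)
    print(n,c["fx"],c["cx"],c["cy"],-c["R"].T@c["t"],np.round(c["R"],3).tolist())
E
```

```text
{'time': np.float64(0.0), 'joint_pos': array([-1.365,  0.6  , -0.003,  1.6  ,  0.002,  0.943, -0.08 ]), 'joint_velocities': array([-0.002, -0.   ,  0.   ,  0.001,  0.   ,  0.   ,  0.   ]), 'tau': array([-0.0000e+00, -7.6505e+01,  1.4980e+00, -2.5235e+01, -5.2000e-02,
        1.7000e-02,  0.0000e+00]), 'ee_pos': array([0.202, 0.696, 0.218]), 'tcp_rot': array([-4.43e-01, -3.11e+00,  2.00e-03]), 'ft_force': array([ 0.507, -0.324, -0.646]), 'moment': array([0.018, 0.07 , 0.051]), 'grip_force': np.float64(0.0), 'width': np.float64(1.002)}
scene 482.6821232745479 253.53331861109962 186.51585470272178 [ 1.04813416 -0.89722471  1.20186251] [[0.839, 0.545, 0.017], [0.393, -0.583, -0.711], [-0.377, 0.603, -0.703]]
top 483.16670656478504 252.82899890878738 201.4556289871173 [ 0.14647763 -0.0216811   1.98725198] [[-0.011, -1.0, -0.012], [-0.982, 0.014, -0.191], [0.191, 0.01, -0.982]]
```

View pics/scene0.png

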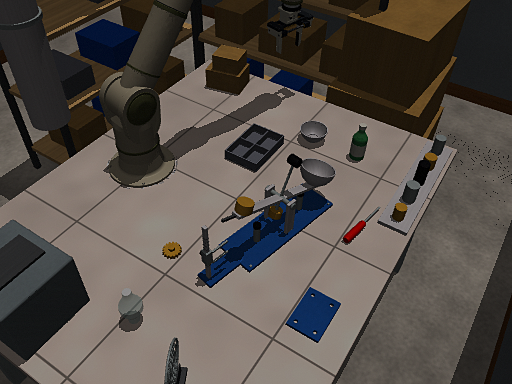

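View pics/top0.png

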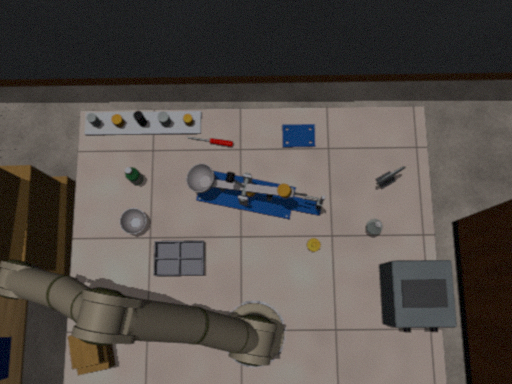

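```bash
cat > h.py <<'E'
import numpy as np,cv2
def pts(c):
    z=c["z_map"];v,u=np.mgrid[:z.shape[0],:z.shape[1]]
    P=np.stack([(u-c["cx"])/c["fx"]*z,(v-c["cy"])/c["fy"]*z,z],-1)
    return (P-c["t"])@c["R"]
E
python3 - <<'E'
from h import *
B=[]
for n in("scene","top"):
    c=dict(np.load(n+"0.npz"));P=pts(c);im=c["img"].astype(int)
    a=(slice(135,295),slice(190,345)) if n=="scene" else (slice(155,225),slice(180,335))
    cv2.imwrite(f"pics/{n}z.png",cv2.resize(c["img"][a][:,:,::-1],None,fx=5 if n=="top" else 3.7,fy=5 if n=="top" else 3.7,interpolation=cv2.INTER_CUBIC))
    m=np.zeros(im.shape[:2],bool);m[a]=1
    b=m&(im[...,2]>im[...,0]*1.8)&(im[...,2]>50)&(c["z_map"]>0)&(abs(P[...,2]-.01)<.012)
    q=P[b];print(n,len(q),q.mean(0));B.append(q)
    k=m&(P[...,2]>.225)&(c["z_map"]>0)
    v,u=np.nonzero(k)
    nl,l,st,ce=cv2.connectedComponentsWithStats(k.astype(np.uint8))
    for i in range(1,nl):
        print(i,st[i].tolist(),np.round(np.median(P[l==i],0),3),P[l==i].max(0).round(3),im[l==i].mean(0).round())
Q=np.vstack(B)[:,:2]
r=cv2.minAreaRect((Q*1000).astype(np.float32));print(r,cv2.boxPoints(r))
for q in B:
    print(cv2.minAreaRect((q[:,:2]*1000).astype(np.float32)))
E
```

```text
scene 2297 [ 0.56986633 -0.06779778  0.01129057]
1 [287, 154, 16, 16, 162] [0.581 0.07  0.258] [0.598 0.095 0.269] [8. 8. 8.]
2 [238, 198, 1, 1, 1] [ 0.513 -0.123  0.227] [ 0.513 -0.123  0.227] [126.  86.  17.]
3 [237, 200, 13, 9, 45] [ 0.533 -0.137  0.227] [ 0.556 -0.126  0.232] [108.  75.  20.]
4 [202, 225, 6, 7, 26] [ 0.504 -0.267  0.233] [ 0.51  -0.262  0.236] [87. 84. 86.]
top 1796 [ 0.53670891 -0.02240965  0.0100177 ]
1 [225, 172, 10, 11, 90] [0.576 0.08  0.26 ] [0.596 0.099 0.272] [27. 28. 32.]
2 [285, 184, 1, 1, 1] [ 0.553 -0.124  0.229] [ 0.553 -0.124  0.229] [137. 108.  55.]
3 [288, 185, 1, 1, 1] [ 0.549 -0.136  0.227] [ 0.549 -0.136  0.227] [134. 110.  78.]
4 [284, 186, 2, 2, 2] [ 0.544 -0.122  0.228] [ 0.546 -0.121  0.229] [136. 102.  28.]
5 [281, 187, 9, 8, 27] [ 0.526 -0.132  0.228] [ 0.542 -0.109  0.236] [130.  97.  30.]
6 [322, 195, 3, 5, 11] [ 0.501 -0.263  0.232] [ 0.51  -0.26   0.236] [127. 125. 127.]
((565.472412109375, -16.50286865234375), (367.35772705078125, 473.6352844238281), 22.822484970092773) [[ 304.31738  130.5297 ]
 [ 488.0298  -306.02518]
 [ 826.62744 -163.53543]
 [ 642.91504  273.01944]]
((576.664306640625, -43.09808349609375), (367.35772705078125, 415.92694091796875), 22.822484970092773)
((553.4675903320312, -29.964263916015625), (510.0731201171875, 137.93798828125), 77.52393341064453)
```

View pics/scenez.png

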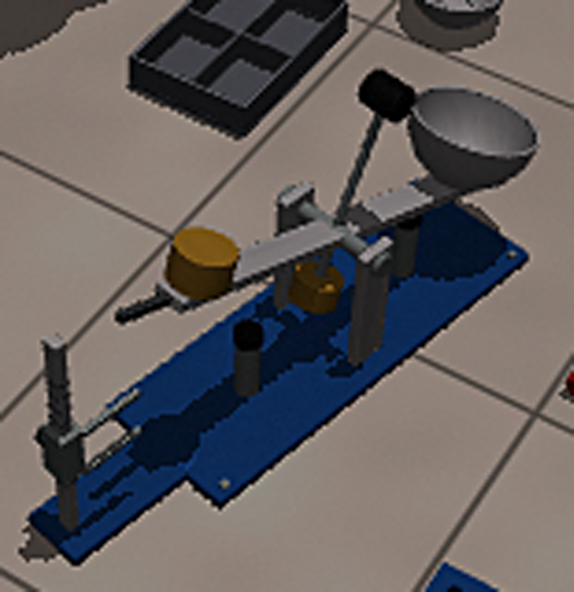

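View pics/topz.png

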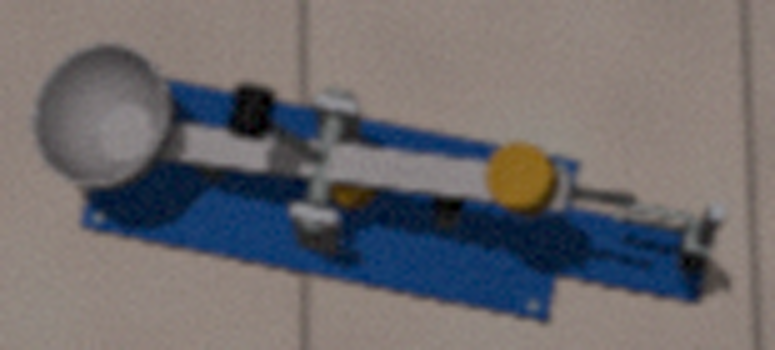

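```bash
cat >> h.py <<'E'
def rays(c,uv):
    d=np.c_[(np.array(uv)-[c["cx"],c["cy"]])/c["fx"],np.ones(len(uv))]@c["R"]
    return -c["R"].T@c["t"],d
E
python3 - <<'E'
from h import *
Q=[]
for n in("scene","top"):
    c=dict(np.load(n+"0.npz"));im=c["img"].astype(int)
    a=(slice(135,280),slice(190,345)) if n=="scene" else (slice(155,225),slice(180,335))
    b=np.zeros(im.shape[:2],np.uint8);b[a]=((im[...,2]>im[...,0]*1.6)&(im[...,2]>im[...,1]*1.25)&(im[...,2]>35))[a]
    b=cv2.morphologyEx(b,cv2.MORPH_OPEN,np.ones((2,2)))
    v,u=np.nonzero(b);o,d=rays(c,np.c_[u,v]);X=o+d*((.01-o[2])/d[:,2])[:,None]
    if n=="scene": X=X[(X[:,0]<.72)]
    Q.append(X[:,:2])
    r=cv2.minAreaRect((X[:,:2]*1000).astype(np.float32));print(n,len(X),r)
# stand yaw psi about z; x=(cos,sin), y=(-sin,cos)
from scipy.optimize import minimize_scalar
for X in Q+[np.vstack(Q)]:
  def f(p):
    ex=np.array([np.cos(p),np.sin(p)]);s=X@ex;return np.ptp(np.percentile(s,[.7,99.3]))
  p=min(np.linspace(-.35,-.1,101),key=f);ex=np.array([np.cos(p),np.sin(p)]);ey=np.array([-ex[1],ex[0]])
  s,t=X@ex,X@ey;x0=(np.percentile(s,.5)+np.percentile(s,99.5))/2;yt=np.percentile(t,99.7);yb=np.percentile(t,.3)
  m=abs(s-x0)>.055;print(p,f(p),x0,yt,yb,t[m].min(),t[m].max(),"origin",ex*x0+ey*(yt-.2))
E
```

```text
scene 3114 ((558.8017578125, -31.90966796875), (515.1575317382812, 138.05380249023438), 77.68672943115234)
top 2027 ((548.6749877929688, -33.5225830078125), (511.68341064453125, 136.353759765625), 77.43119049072266)
-0.22 0.135103379242758 0.5526432961843206 0.34624072696652713 -0.1625097003778602 -0.048565128237026876 0.3462798575080877 origin [0.57123724 0.02211281]
-0.2125 0.1336577709998179 0.5435082303586319 0.3359076642286029 -0.16791265135568267 -0.05341719698294979 0.33820325753399016 origin [0.55994646 0.01822242]
-0.21 0.1432668730342999 0.5494550564791558 0.338949440421467 -0.16898027409559882 -0.0546472429881737 0.34259383373198327 origin [0.56634942 0.0213575 ]
```

```bash
cat >> h.py <<'E'
def tri(cs,uvs):
    A=np.zeros((3,3));b=np.zeros(3);L=[]
    for c,uv in zip(cs,uvs):
        o,d=rays(c,[uv]);d=d[0]/np.linalg.norm(d[0]);M=np.eye(3)-np.outer(d,d);A+=M;b+=M@o;L.append((o,M))
    X=np.linalg.solve(A,b);return X,[np.linalg.norm(M@(X-o))*1e3 for o,M in L]
E
python3 - <<'E'
from h import *
cs=[dict(np.load(n+"0.npz")) for n in("scene","top")]
R={"knob":[(280,148,310,176),(218,166,240,186)],"drum":[(230,192,258,214),(274,180,296,202)]}
for k,rs in R.items():
    uv=[]
    for c,(x0,y0,x1,y1) in zip(cs,rs):
        im=c["img"].astype(int);g=im.sum(-1)
        m=(g<90) if k=="knob" else (im[...,0]>im[...,2]*2.2)&(im[...,0]>70)
        w=np.zeros_like(m,np.uint8);w[y0:y1,x0:x1]=m[y0:y1,x0:x1]
        nl,l,st,ce=cv2.connectedComponentsWithStats(w);i=1+st[1:,4].argmax();print(k,st[i],ce[i]);uv.append(ce[i])
    print(tri(cs,uv))
# tops of pillars / gauge from depth
for c in cs:
    P=pts(c)
    k=(P[...,2]>.135)&(P[...,2]<.16)&(abs(P[...,0]-.55)<.08)&(abs(P[...,1]-.02)<.07)
    nl,l,st,ce=cv2.connectedComponentsWithStats(k.astype(np.uint8))
    for i in range(1,nl):
        if st[i,4]>8: print(st[i],np.median(P[l==i],0).round(3),P[l==i].min(0).round(3),P[l==i].max(0).round(3))
E
```

```text
knob [287 154  18  22 180] [294.54444444 162.31666667]
knob [226 173   9   9  62] [229.93548387 177.03225806]
(array([0.57900613, 0.0800257 , 0.24328692]), [np.float64(0.19350675488259683), np.float64(0.1935067548826693)])
drum [237 197  18  10 139] [245.27338129 201.53956835]
drum [278 184  13  13 131] [283.70992366 189.93129771]
(array([ 0.53336494, -0.11883398,  0.21994429]), [np.float64(1.2607198039571275), np.float64(1.2607198039572056)])
[264 184  32  24 330] [0.565 0.016 0.144] [ 0.509 -0.047  0.135] [0.623 0.054 0.16 ]
[243 173   9   6  32] [0.611 0.019 0.143] [0.599 0.003 0.136] [0.621 0.035 0.153]
[238 178  27  24 221] [0.555 0.012 0.146] [ 0.508 -0.047  0.135] [0.6   0.055 0.16 ]
```

```bash
cat >> h.py <<'E'
YAW=-.217;O=np.array([.566,.024,0]);EX=np.array([np.cos(YAW),np.sin(YAW),0]);EY=np.array([-EX[1],EX[0],0])
def stand(X): d=np.asarray(X)-O;return np.stack([d@EX,d@EY,d[...,2]],-1)
def onplane(c,uv,sx):
    o,d=rays(c,uv);s=(sx-(o-O)@EX)/(d@EX);return stand(o+d*s[:,None])
def tool():
    from bench import manip
    from scipy.spatial.transform import Rotation as Ro
    s=manip.get_state();R=Ro.from_rotvec(s["tcp_rot"]).as_matrix();g=s["ee_pos"]-.019*np.array([0,0,1])*R[2,2]*1
    return s,R,g
E
python3 - <<'E'
from h import *
c=dict(np.load("scene0.npz"))
print(onplane(c,[(227,241.2),(227.3,251.8),(207,254),(213,261.5),(222.4,220.7)],.01).round(3))
S=stand(pts(c));im=c["img"]
k=(S[...,1]<-.2)&(S[...,2]>.05)&(S[...,1]>-.32)&(abs(S[...,0])<.04)
k[:215]=0
v,u=np.nonzero(k)
o=np.argsort(S[v,u,1])
for i in o[::6]: 
    if S[v[i],u[i],1]>-.288: print(u[i],v[i],S[v[i],u[i]].round(3),im[v[i],u[i]])
E
python3 -m handwheel '[[0,0,-1,0,0,1,1],[0,0,-1,0,0,1,1],[0,0,0,0,0,1,1],[0,0,0,0,0,1,1],[0,0,0,0,0,1,1],[0,0,0,0,0,1,1],[0,0,0,0,0,1,1],[0,0,0,0,0,1,1]]'
python3 -m handwheel '[[0,0,0,0,0,1,1],[0,0,0,0,0,1,1],[0,0,0,0,0,1,1],[0,0,0,0,0,1,1],[0,0,0,0,0,1,1],[0,0,0,0,0,1,1],[0,0,0,0,0,1,1],[0,0,0,0,0,0.05,1]]'
```

```text
[[ 0.01  -0.227  0.123]
 [ 0.01  -0.227  0.074]
 [ 0.01  -0.301  0.131]
 [ 0.01  -0.282  0.079]
 [ 0.01  -0.241  0.222]]
212 252 [ 0.015 -0.288  0.133] [0 1 1]
212 251 [ 0.014 -0.286  0.135] [115 122 122]
213 260 [ 0.013 -0.284  0.091] [77 77 74]
214 260 [ 0.015 -0.283  0.092] [35 37 36]
214 259 [ 0.01  -0.278  0.086] [98 91 87]
215 248 [ 0.013 -0.274  0.136] [116 118 116]
216 258 [ 0.01  -0.27   0.084] [28 31 31]
218 248 [ 0.017 -0.267  0.133] [0 0 1]
218 256 [ 0.009 -0.262  0.086] [98 91 87]
219 246 [ 0.013 -0.26   0.133] [113 119 116]
220 246 [ 0.013 -0.256  0.13 ] [58 60 57]
221 244 [ 0.015 -0.254  0.139] [104 107 102]
222 253 [ 0.014 -0.251  0.093] [95 89 85]
223 244 [ 0.016 -0.248  0.134] [46 45 39]
224 242 [ 0.015 -0.243  0.138] [109 111 105]
225 242 [ 0.017 -0.24   0.137] [124 127 122]
222 221 [ 0.003 -0.236  0.212] [0 0 0]
221 219 [-0.002 -0.235  0.215] [71 65 62]
227 241 [ 0.017 -0.233  0.136] [53 48 39]
227 242 [ 0.015 -0.231  0.128] [14 27 45]
223 218 [-0.003 -0.227  0.212] [93 87 82]
226 219 [ 0.004 -0.223  0.211] [13 14 13]
226 217 [-0.003 -0.217  0.209] [42 43 45]
229 218 [ 0.004 -0.211  0.205] [0 1 2]
231 218 [ 0.005 -0.205  0.201] [0 0 0]
time: 1.1
ee_pos: [0.2022, 0.696, 0.3381]
tcp_rot: [1.623, 2.689, -0.001]
ft_force: [-0.4, -0.1, -0.4]
width: 0.999
grip_force: 0.0
time: 2.1
ee_pos: [0.202, 0.6961, 0.3381]
tcp_rot: [2.448, 1.968, -0.001]
ft_force: [-0.3, 0.1, -0.8]
width: 1.002
grip_force: 0.0
```

```bash

python3 -m handwheel '[[-0.727,0.695,0,0,0,0,1],[-0.727,0.695,0,0,0,0,1],[-0.727,0.695,0,0,0,0,1],[-0.727,0.695,0,0,0,0,1],[-0.727,0.695,0,0,0,0,1],[-0.727,0.695,0,0,0,0,1],[-0.727,0.695,0,0,0,0,1],[-0.727,0.695,0,0,0,0,1]]'
python3 -m handwheel '[[-0.727,0.695,0,0,0,0,1],[-0.727,0.695,0,0,0,0,1],[-0.727,0.695,0,0,0,0,1],[-0.727,0.695,0,0,0,0,1],[0,0,0,0,0,0,1]]'
python3 - <<'E'
from h import *
from bench import manip
s,R,g=tool();print(stand(s["ee_pos"]),R.round(3).tolist(),s["joint_pos"].round(2))
for n in("scene","top"):
    c=manip.capture(n);np.savez(n+"1.npz",**c)
    a=(slice(105,255),slice(200,360)) if n=="scene" else (slice(150,220),slice(180,335))
    cv2.imwrite(f"pics/{n}1z.png",cv2.resize(c["img"][a][:,:,::-1],None,fx=3.7,fy=3.7,interpolation=cv2.INTER_CUBIC))
E
```

```text
time: 3.1
ee_pos: [0.4537, 0.2818, 0.3388]
tcp_rot: [-2.446, -1.971, -0.001]
ft_force: [1.0, 0.2, -1.5]
width: 0.998
grip_force: 0.0
time: 3.72
ee_pos: [0.5799, 0.0718, 0.3389]
tcp_rot: [2.453, 1.959, -0.001]
ft_force: [-0.4, 0.9, -0.5]
width: 1.005
grip_force: 0.0
[0.00323763 0.04968184 0.33885295] [[0.221, 0.975, 0.001], [0.975, -0.221, -0.002], [-0.002, 0.002, -1.0]] [-0.64  0.34  0.58  1.81 -0.21  1.05 -0.2 ]
```

View pics/scene1z.png

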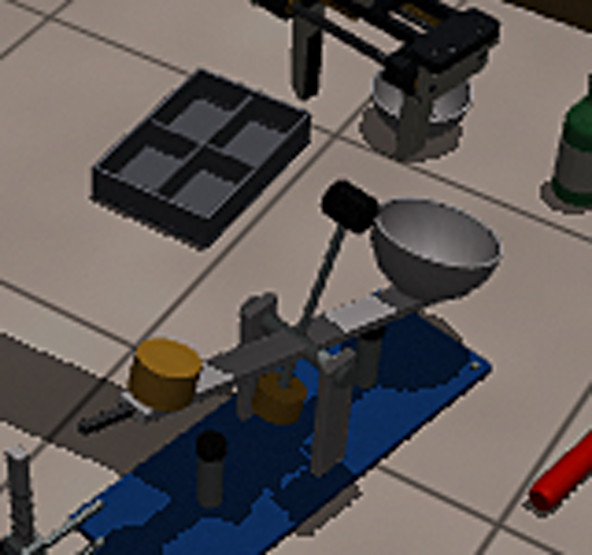

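```bash
cat >> h.py <<'E'
def proj(c,X):
    p=np.atleast_2d(X)@c["R"].T+c["t"];return p[:,:2]/p[:,2:]*c["fx"]+[c["cx"],c["cy"]]
E
python3 - <<'E'
from h import *
s,R,g=tool();p=s["ee_pos"]
for n,a in(("scene",(200,105,3.7)),("top",None)):
    c=dict(np.load(n+"1.npz"))
    print(n,"tcp",proj(c,p),"knob pred",proj(c,[.578,.077,.247]),"tips",proj(c,[p+R[:,1]*.055,p-R[:,1]*.055]))
    S=stand(pts(c));k=(S[...,2]>.33)&(S[...,2]<.40)&(abs(S[...,1]-.05)<.05)&(abs(S[...,0])<.12)
    print(k.sum(),np.median(S[k],0), S[k].min(0),S[k].max(0))
    t=(S[...,2]>.23)&(S[...,2]<.29)&(abs(S[...,1]-.05)<.04)&(abs(S[...,0])<.05);print(t.sum(),S[t].min(0),S[t].max(0),S[t].mean(0)) if t.any() else 0
E
```

```text
scene tcp [[296.37459301 137.84238716]] knob pred [[293.90782662 161.80718934]] tips [[311.10547873 146.91327575]
 [282.22056193 129.12671035]]
242 [-0.04309643  0.0425233   0.37319826] [-0.06103159  0.03613339  0.34080171] [0.06758087 0.05944616 0.3999099 ]
157 [-0.02057822  0.0369927   0.23049509] [0.01990425 0.06820396 0.27177224] [0.00359528 0.05013427 0.25651369]
top tcp [[229.28514175 170.79671635]] knob pred [[230.72435202 177.08540331]] tips [[232.5924928  156.05625051]
 [225.93806653 185.71422804]]
  return _methods._mean(a, axis=axis, dtype=dtype,
  ret = um.true_divide(
Traceback (most recent call last):
ValueError: zero-size array to reduction operation minimum which has no identity
```

View pics/top1z.png

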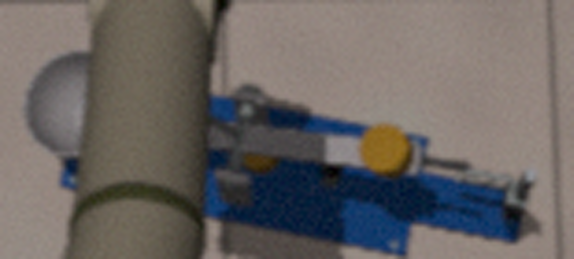

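```bash

python3 -m handwheel '[[0.07,-0.05,0.5,0,0,0,1],[0,0,0.5,0,0,0,1],[0,0,0.5,0,0,0,1],[0,0,0.333,0,0,0,1],[0,0,0,0,0,0,1]]'
python3 -m handwheel '[[0,0,0,0,0,0,0],[0,0,0,0,0,0,-0.1],[0,0,0,0,0,0,-0.5],[0,0,0,0,0,0,-1],[0,0,0,0,0,0,-1],[0,0,0,0,0,0,-1]]' 10
python3 - <<'E'
from h import *
from bench import manip
s,R,g=tool();print(stand(s["ee_pos"]),s["ft_force"],s["width"],s["joint_pos"].round(2))
c=manip.capture("scene");np.savez("scene2.npz",**c)
a=(slice(105,265),slice(200,360))
cv2.imwrite("pics/scene2z.png",cv2.resize(c["img"][a][:,:,::-1],None,fx=3.7,fy=3.7,interpolation=cv2.INTER_CUBIC))
E
```

```text
time: 4.45
ee_pos: [0.5748, 0.0839, 0.2274]
tcp_rot: [-2.444, -1.971, 0.004]
ft_force: [-0.4, -0.0, 0.7]
width: 1.001
grip_force: 0.0
time: 5.2
ee_pos: [0.5778, 0.0815, 0.2289]
tcp_rot: [2.447, 1.966, 0.003]
ft_force: [13.4, -6.5, -7.5]
width: 0.406
grip_force: 6.9
[-0.00082548  0.05867217  0.22893663] [13.36185482 -6.51099836 -7.47857977] 0.40586747141420776 [-0.6   0.46  0.52  1.94 -0.3   0.82 -0.13]
```

View pics/scene2z.png

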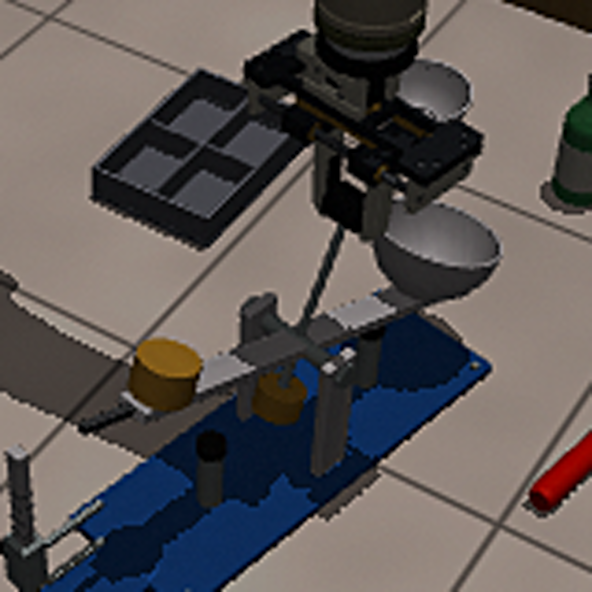

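```bash
cat > m.py <<'E'
# usage: m.py mode(target r) A1 A2 ...   (A's = lever angles at ends of the rows just run)
import sys,json,os
from h import *
from bench import manip
from scipy.optimize import least_squares
I,K,L,RS=.042,.11,.13,.32
def drum(c):
    im=cv2.cvtColor(c["img"],cv2.COLOR_RGB2HSV).astype(int)
    m=((im[...,0]>8)&(im[...,0]<32)&(im[...,1]>150)&(im[...,2]>28)).astype(np.uint8)
    w=np.zeros_like(m);w[188:250,222:266]=m[188:250,222:266]
    n,l,st,ce=cv2.connectedComponentsWithStats(w);i=1+st[1:,4].argmax();return ce[i],st[i,4]
def dpred(c,r):
    y,z=-.17,.026;p=O+EY*(y*np.cos(r)-z*np.sin(r))+np.array([0,0,.13+y*np.sin(r)+z*np.cos(r)]);return proj(c,p)[0]
def rmeas(c,off):
    uv,a=drum(c);g=np.linspace(-.4,.4,801);P=np.array([dpred(c,r) for r in g])[:,1]+off[1]
    return g[abs(P-uv[1]).argmin()],a
def acc(x,A,Ad):
    r,w,c,T=x;return (T*np.sin(r)+c+K*(A-r)-.004*w+.006*(Ad-w))/I
def step(x,A,Ad,dt):
    x=x.copy();a=acc(x,A,Ad);x[1]+=a*dt;x[0]+=x[1]*dt
    if x[0]<-RS: x[0]=-RS;x[1]=max(x[1],0)
    return x
def prop(x,P,A0,A1,T,n=25):
    dt=T/n;Ad=(A1-A0)/T
    for i in range(n):
        F=np.eye(4);F[0,1]=dt;F[1,0]=(x[3]-K)/I*dt;F[1,1]-=.01/I*dt;F[1,2]=dt/I;F[1,3]=np.sin(x[0])/I*dt
        rest=x[0]<=-RS+1e-6 and acc(x,A0+Ad*dt*i,Ad)<=0
        x=step(x,A0+Ad*dt*i,Ad,dt)
        if not rest: P=F@P@F.T+np.diag([1e-8,4e-4,1e-7,1e-8])*dt*1
    return x,P
if __name__=="__main__":
    tgt=float(sys.argv[1]);As=[float(a) for a in sys.argv[2:]]
    c=manip.capture("scene");t=float(manip.get_state()["time"])
    if not os.path.exists("st.json"):
        b=dict(np.load("scene1.npz"));off=(drum(b)[0]-dpred(b,-RS)).tolist()
        S=dict(x=[-RS,0,0,.17],P=np.diag([1e-8,1e-8,.03**2,.02**2]).tolist(),A=-.42,off=off,lift=0)
    else: S=json.load(open("st.json"))
    x=np.array(S["x"]);P=np.array(S["P"]);A=S["A"]
    for a in As: x,P=prop(x,P,A,a,.125);A=a
    rm,area=rmeas(c,S["off"]);pr=x[0]
    if not S["lift"] and rm>-.31: S["lift"]=1;x[0]=rm;x[1]=.05;P[:2,:2]=np.diag([1e-5,.05**2]);P[0,1:]=P[1:,0]=0;P[1,2:]=P[2:,1]=0;P[0,0]=1e-5; x[2]=-(x[3]*np.sin(-RS)+K*(A-.08+RS))
    if S["lift"]:
        H=np.array([1,0,0,0.]);k=P@H/(P[0,0]+.004**2);x=x+k*(rm-x[0]);P=P-np.outer(k,H@P)
    else: x[0],x[1]=-RS,0; x[2]=min(x[2],-(x[3]*np.sin(-RS)+K*(A+RS)))
    x,P=prop(x,P,A,A,.05,5)   # camera time
    S.update(x=x.tolist(),P=P.tolist(),A=A);json.dump(S,open("st.json","w"))
    ee=stand(manip.get_state()["ee_pos"]);ft=manip.get_state()["ft_force"]
    print(f"t={t:.2f} r_meas={rm:.3f} pred={pr:.3f} area={area} x={x.round(4)} A={A:.3f} Ahand={np.arctan2(-ee[1],ee[2]+.019-.13):.3f} f={ft.round(1)}")
    if S["lift"]:
        N=12;r0=x[0]
        vmax=.16
        def f(u):
            y=x.copy();a0=A;o=[];uu=A+np.cumsum(u)
            for i,a1 in enumerate(uu):
                Ad=(a1-a0)/.125
                for j in range(5): y=step(y,a0+Ad*j*.025,Ad,.025)
                a0=a1;d=tgt-y[0];vr=np.clip(1.2*d,-vmax,vmax)
                o+=[(y[1]-vr)*3]
            return np.r_[o,u*.6]
        s=least_squares(f,np.zeros(N),bounds=(-.15,.15)).x;a=A+np.cumsum(s)
    else: a=A+.025*np.arange(1,5)
    a0=A
    for a1 in a[:4]:
        print(f"A={a1:.3f} row dx={-L*(np.sin(a1)-np.sin(a0))/.06:.3f} dz={-L*(np.cos(a1)-np.cos(a0))/.06:.3f}");a0=a1
E
python3 -m handwheel '[[0,0.03,0,0,0,0,-1],[0,0,0,0,0,0,-1]]'
python3 m.py 0.09; python3 - <<'E'
from m import *
for n in "012":
    c=dict(np.load(f"scene{n}.npz"));print(drum(c),rmeas(c,json.load(open("st.json"))["off"]),[dpred(c,r).round(1).tolist() for r in(-.32,0,.1,.32)])
a=-.42;b=-.27;print([(-L*(np.sin(q)-np.sin(p))/.06,-L*(np.cos(q)-np.cos(p))/.06) for p,q in((-.42,-.37),(-.37,-.32),(-.32,-.27))])
E
```

```text
time: 5.5
ee_pos: [0.5791, 0.0812, 0.2289]
tcp_rot: [2.448, 1.966, 0.002]
ft_force: [4.0, -1.8, -1.1]
width: 0.383
grip_force: 10.0
t=5.55 r_meas=-0.320 pred=-0.320 area=297 x=[-0.32  0.    0.    0.17] A=-0.420 Ahand=-0.462 f=[ 5.2 -1.4 -0.9]
A=-0.395 row dx=-0.050 dz=-0.021
A=-0.370 row dx=-0.050 dz=-0.020
A=-0.345 row dx=-0.051 dz=-0.019
A=-0.320 row dx=-0.051 dz=-0.018
(array([243.86759582, 205.69337979]), np.int32(287)) (np.float64(-0.324), np.int32(287)) [[243.4, 205.9], [239.1, 221.3], [238.7, 225.5], [239.3, 233.4]]
(array([244.        , 205.87457627]), np.int32(295)) (np.float64(-0.32), np.int32(295)) [[243.4, 205.9], [239.1, 221.3], [238.7, 225.5], [239.3, 233.4]]
(array([243.93939394, 205.86531987]), np.int32(297)) (np.float64(-0.32), np.int32(297)) [[243.4, 205.9], [239.1, 221.3], [238.7, 225.5], [239.3, 233.4]]
[(np.float64(-0.09998087903831769), np.float64(-0.041683211469740154)), (np.float64(-0.10193922125582916), np.float64(-0.03663415703221377)), (np.float64(-0.10364276850912102), np.float64(-0.031493536280807685))]
```

```bash
python3 -m handwheel '[[-0.1,0.01,-0.042,0,0,0,-1],[-0.102,0,-0.037,0,0,0,-1],[-0.104,0,-0.031,0,0,0,-1],[-0.052,0,-0.014,0,0,0,-1]]' | tail -3; python3 m.py 0.09 -.37 -.32 -.27 -.245
```

```text
ft_force: [5.2, -1.4, 0.3]
width: 0.383
grip_force: 10.0
t=6.10 r_meas=-0.320 pred=-0.320 area=296 x=[-0.32  0.    0.    0.17] A=-0.245 Ahand=-0.285 f=[ 4.5 -0.5  0.4]
A=-0.220 row dx=-0.053 dz=-0.012
A=-0.195 row dx=-0.053 dz=-0.011
A=-0.170 row dx=-0.053 dz=-0.010
A=-0.145 row dx=-0.053 dz=-0.008
```

```bash
python3 -m handwheel '[[-0.053,0,-0.012,0,0,0,-1],[-0.053,0,-0.011,0,0,0,-1],[-0.053,0,-0.01,0,0,0,-1],[-0.053,0,-0.008,0,0,0,-1]]' | tail -3; python3 m.py 0.09 -.22 -.195 -.17 -.145
```

```text
ft_force: [5.4, 0.6, 0.6]
width: 0.387
grip_force: 10.0
t=6.65 r_meas=-0.320 pred=-0.320 area=297 x=[-0.32  0.    0.    0.17] A=-0.145 Ahand=-0.188 f=[ 5.8 -0.8  0.3]
A=-0.120 row dx=-0.054 dz=-0.007
A=-0.095 row dx=-0.054 dz=-0.006
A=-0.070 row dx=-0.054 dz=-0.004
A=-0.045 row dx=-0.054 dz=-0.003
```

```bash
python3 -c "
from m import *
for a in np.arange(-.145,.6,.025): print(round(a+.025,3),(-L*(np.sin(a+.025)-np.sin(a))/.06).round(3),(-L*(np.cos(a+.025)-np.cos(a))/.06).round(3))"
```

```text
-0.12 -0.054 -0.007
-0.095 -0.054 -0.006
-0.07 -0.054 -0.004
-0.045 -0.054 -0.003
-0.02 -0.054 -0.002
0.005 -0.054 -0.0
0.03 -0.054 0.001
0.055 -0.054 0.002
0.08 -0.054 0.004
0.105 -0.054 0.005
0.13 -0.054 0.006
0.155 -0.054 0.008
0.18 -0.053 0.009
0.205 -0.053 0.01
0.23 -0.053 0.012
0.255 -0.053 0.013
0.28 -0.052 0.014
0.305 -0.052 0.016
0.33 -0.051 0.017
0.355 -0.051 0.018
0.38 -0.051 0.019
0.405 -0.05 0.021
0.43 -0.05 0.022
0.455 -0.049 0.023
0.48 -0.048 0.024
0.505 -0.048 0.026
0.53 -0.047 0.027
0.555 -0.046 0.028
0.58 -0.046 0.029
0.605 -0.045 0.03
```

```bash
python3 -m handwheel '[[-0.054,0,-0.007,0,0,0,-1],[-0.054,0,-0.006,0,0,0,-1],[-0.054,0,-0.004,0,0,0,-1],[-0.054,0,-0.003,0,0,0,-1]]' | tail -3; python3 m.py 0.09 -.12 -.095 -.07 -.045
```

```text
ft_force: [4.9, -0.2, 0.4]
width: 0.385
grip_force: 10.0
t=7.20 r_meas=-0.321 pred=-0.320 area=293 x=[-0.32  0.    0.    0.17] A=-0.045 Ahand=-0.088 f=[5.2 0.2 0.6]
A=-0.020 row dx=-0.054 dz=-0.002
A=0.005 row dx=-0.054 dz=-0.000
A=0.030 row dx=-0.054 dz=0.001
A=0.055 row dx=-0.054 dz=0.002
```

```bash
python3 -m handwheel '[[-0.054,0,-0.002,0,0,0,-1],[-0.054,0,0,0,0,0,-1],[-0.054,0,0.001,0,0,0,-1],[-0.054,0,0.002,0,0,0,-1]]' | tail -3; python3 m.py 0.09 -.02 .005 .03 .055
```

```text
ft_force: [5.8, 0.2, 1.0]
width: 0.383
grip_force: 10.0
t=7.75 r_meas=-0.320 pred=-0.320 area=296 x=[-0.32  0.    0.    0.17] A=0.055 Ahand=0.012 f=[ 5.9 -0.1  1.6]
A=0.080 row dx=-0.054 dz=0.004
A=0.105 row dx=-0.054 dz=0.005
A=0.130 row dx=-0.054 dz=0.006
A=0.155 row dx=-0.054 dz=0.008
```

```bash
python3 -m handwheel '[[-0.054,0,0.004,0,0,0,-1],[-0.054,0,0.005,0,0,0,-1],[-0.054,0,0.006,0,0,0,-1],[-0.054,0,0.008,0,0,0,-1]]' | tail -3; python3 m.py 0.09 .08 .105 .13 .155
```

```text
ft_force: [5.2, 0.6, 2.1]
width: 0.388
grip_force: 10.0
t=8.30 r_meas=-0.320 pred=-0.320 area=298 x=[-0.32  0.    0.    0.17] A=0.155 Ahand=0.112 f=[ 6.6 -2.2 -0.2]
A=0.180 row dx=-0.053 dz=0.009
A=0.205 row dx=-0.053 dz=0.010
A=0.230 row dx=-0.053 dz=0.012
A=0.255 row dx=-0.053 dz=0.013
```

```bash
python3 -m handwheel '[[-0.053,0,0.009,0,0,0,-1],[-0.053,0,0.01,0,0,0,-1],[-0.053,0,0.012,0,0,0,-1],[-0.053,0,0.013,0,0,0,-1]]' | tail -3; python3 m.py 0.09 .18 .205 .23 .255
```

```text
ft_force: [5.4, -0.3, 2.0]
width: 0.387
grip_force: 10.0
t=8.85 r_meas=-0.322 pred=-0.309 area=294 x=[-0.32    0.     -0.0098  0.17  ] A=0.255 Ahand=0.214 f=[5.6 0.2 0.2]
A=0.280 row dx=-0.052 dz=0.014
A=0.305 row dx=-0.052 dz=0.016
A=0.330 row dx=-0.051 dz=0.017
A=0.355 row dx=-0.051 dz=0.018
```

```bash
python3 -m handwheel '[[-0.052,0,0.014,0,0,0,-1],[-0.052,0,0.016,0,0,0,-1],[-0.051,0,0.017,0,0,0,-1]]' | tail -3; python3 m.py 0.09 .28 .305 .33
```

```text
ft_force: [5.7, -0.8, 2.5]
width: 0.386
grip_force: 10.0
t=9.28 r_meas=-0.321 pred=-0.313 area=296 x=[-0.32   0.    -0.018  0.17 ] A=0.330 Ahand=0.290 f=[ 5.8 -0.2  0.9]
A=0.355 row dx=-0.051 dz=0.018
A=0.380 row dx=-0.051 dz=0.019
A=0.405 row dx=-0.050 dz=0.021
A=0.430 row dx=-0.050 dz=0.022
```

```bash
python3 -m handwheel '[[-0.051,0,0.018,0,0,0,-1],[-0.051,0,0.019,0,0,0,-1],[-0.05,0,0.021,0,0,0,-1]]' | tail -3; python3 m.py 0.09 .355 .38 .405
```

```text
ft_force: [4.9, -0.3, 2.6]
width: 0.386
grip_force: 10.0
t=9.70 r_meas=-0.321 pred=-0.313 area=296 x=[-0.32    0.     -0.0263  0.17  ] A=0.405 Ahand=0.367 f=[ 5.8 -0.6  1.8]
A=0.430 row dx=-0.050 dz=0.022
A=0.455 row dx=-0.049 dz=0.023
A=0.480 row dx=-0.048 dz=0.024
A=0.505 row dx=-0.048 dz=0.026
```

```bash
python3 -m handwheel '[[-0.05,0,0.022,0,0,0,-1],[-0.049,0,0.023,0,0,0,-1],[-0.048,0,0.024,0,0,0,-1]]' | tail -3; python3 m.py 0.09 .43 .455 .48
```

```text
ft_force: [5.4, -1.2, 3.4]
width: 0.388
grip_force: 10.0
t=10.12 r_meas=-0.322 pred=-0.313 area=295 x=[-0.32    0.     -0.0345  0.17  ] A=0.480 Ahand=0.444 f=[ 5.5 -1.3  1.6]
A=0.505 row dx=-0.048 dz=0.026
A=0.530 row dx=-0.047 dz=0.027
A=0.555 row dx=-0.046 dz=0.028
A=0.580 row dx=-0.046 dz=0.029
```

```bash
python3 -m handwheel '[[-0.048,0,0.026,0,0,0,-1],[-0.047,0,0.027,0,0,0,-1],[-0.046,0,0.028,0,0,0,-1]]' | tail -3; python3 m.py 0.09 .505 .53 .555; python3 - <<'E'
from h import *
from bench import manip
c=manip.capture("scene");a=(slice(115,265),slice(190,350))
cv2.imwrite("pics/scene3z.png",cv2.resize(c["img"][a][:,:,::-1],None,fx=3.7,fy=3.7,interpolation=cv2.INTER_CUBIC))
E
```

```text
ft_force: [5.8, -1.7, 2.7]
width: 0.386
grip_force: 10.0
t=10.55 r_meas=-0.319 pred=-0.313 area=295 x=[-0.32    0.     -0.0428  0.17  ] A=0.555 Ahand=0.521 f=[ 5.6 -1.1  2.9]
A=0.580 row dx=-0.046 dz=0.029
A=0.605 row dx=-0.045 dz=0.030
A=0.630 row dx=-0.044 dz=0.031
A=0.655 row dx=-0.043 dz=0.032
```

View pics/scene3z.png

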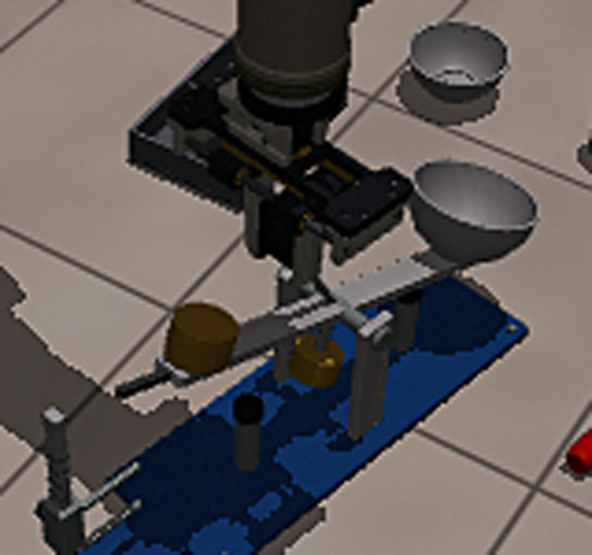

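```bash
python3 -m handwheel '[[-0.046,0,0.029,0,0,0,-1],[-0.045,0,0.03,0,0,0,-1],[-0.044,0,0.031,0,0,0,-1]]' | tail -3; python3 m.py 0.09 .58 .605 .63
```

```text
ft_force: [5.0, -1.3, 3.3]
width: 0.391
grip_force: 10.0
t=11.03 r_meas=-0.281 pred=-0.313 area=296 x=[-0.2781  0.0623 -0.0422  0.17  ] A=0.630 Ahand=0.599 f=[ 5.5 -1.5  2. ]
A=0.736 row dx=-0.179 dz=0.145
A=0.619 row dx=0.199 dz=-0.160
A=0.536 row dx=0.150 dz=-0.098
A=0.506 row dx=0.056 dz=-0.032
```

```bash
sed -i 's/"x":.*"P"/&/' st.json; python3 -m handwheel '[[0.08,0,-0.055,0,0,0,-1],[0.08,0,-0.053,0,0,0,-1]]' | tail -3; python3 m.py 0.09 .585 .54
```

```text
ft_force: [6.5, -1.1, -2.7]
width: 0.387
grip_force: 10.0
t=11.32 r_meas=-0.223 pred=-0.259 area=293 x=[-0.2074  0.3342 -0.0155  0.1668] A=0.540 Ahand=0.499 f=[ 4.3 -0.9  0.5]
A=0.390 row dx=0.290 dz=-0.146
A=0.240 row dx=0.309 dz=-0.101
A=0.090 row dx=0.320 dz=-0.053
A=-0.060 row dx=0.325 dz=-0.005
```

```bash
python3 -m handwheel '[[0.29,0,-0.146,0,0,0,-1],[0.309,0,-0.101,0,0,0,-1]]' | tail -3; python3 m.py 0.09 .39 .24
```

```text
ft_force: [8.1, -1.3, -4.9]
width: 0.387
grip_force: 10.0
t=11.62 r_meas=-0.149 pred=-0.115 area=303 x=[-0.1378  0.207  -0.0294  0.1672] A=0.240 Ahand=0.175 f=[ 3.1 -0.2  7.9]
A=0.249 row dx=-0.018 dz=0.005
A=0.306 row dx=-0.120 dz=0.034
A=0.325 row dx=-0.039 dz=0.013
A=0.309 row dx=0.034 dz=-0.011
```

```bash
python3 -m handwheel '[[0,0,0,0,0,0,-1],[-0.042,0,0.011,0,0,0,-1]]' | tail -3; python3 m.py 0.09 .24 .26
```

```text
ft_force: [6.6, 0.6, 1.4]
width: 0.384
grip_force: 10.0
t=11.93 r_meas=-0.106 pred=-0.095 area=301 x=[-0.1004  0.0937 -0.0324  0.1642] A=0.260 Ahand=0.221 f=[ 6.6 -1.2 -1.3]
A=0.410 row dx=-0.307 dz=0.107
A=0.458 row dx=-0.095 dz=0.044
A=0.375 row dx=0.165 dz=-0.073
A=0.300 row dx=0.154 dz=-0.054
```

```bash
python3 -m handwheel '[[-0.166,0,0.051,0,0,0,-1],[-0.081,0,0.031,0,0,0,-1]]' | tail -3; python3 m.py 0.09 .34 .38
```

```text
ft_force: [6.2, 0.3, 1.7]
width: 0.388
grip_force: 10.0
t=12.22 r_meas=-0.078 pred=-0.078 area=298 x=[-0.0729  0.1034 -0.0325  0.1641] A=0.380 Ahand=0.350 f=[ 6.5 -1.9  0.6]
A=0.449 row dx=-0.136 dz=0.060
A=0.356 row dx=0.184 dz=-0.078
A=0.277 row dx=0.164 dz=-0.054
A=0.251 row dx=0.053 dz=-0.014
```

```bash
sed -i 's/u\*.6/u*1.2/' m.py; python3 -m handwheel '[[-0.08,0,0.034,0,0,0,-1],[0.1,0,-0.042,0,0,0,-1],[0.102,0,-0.037,0,0,0,-1]]' | tail -3; python3 m.py 0.09 .42 .37 .32
```

```text
ft_force: [5.9, -1.2, -2.3]
width: 0.383
grip_force: 10.0
t=12.65 r_meas=0.002 pred=-0.023 area=293 x=[ 0.0108  0.2122 -0.0287  0.1792] A=0.320 Ahand=0.278 f=[ 5.5 -1.3  2.3]
A=0.170 row dx=0.315 dz=-0.079
A=0.020 row dx=0.323 dz=-0.031
A=0.058 row dx=-0.082 dz=0.003
A=0.134 row dx=-0.163 dz=0.016
```

```bash
python3 -m handwheel '[[0.315,0,-0.079,0,0,0,-1],[0.3,0,-0.03,0,0,0,-1]]' | tail -3; python3 m.py 0.09 .17 .03
```

```text
ft_force: [7.0, -3.4, -2.7]
width: 0.386
grip_force: 10.0
t=12.95 r_meas=0.069 pred=0.055 area=293 x=[ 0.0743  0.1332 -0.0268  0.19  ] A=0.030 Ahand=-0.031 f=[ 4.4 -0.1  4.9]
A=-0.017 row dx=0.103 dz=-0.001
A=0.055 row dx=-0.157 dz=0.003
A=0.128 row dx=-0.158 dz=0.015
A=0.170 row dx=-0.089 dz=0.013
```

```bash
python3 -m handwheel '[[0.103,0,-0.001,0,0,0,-1],[-0.157,0,0.003,0,0,0,-1]]' | tail -3; python3 m.py 0.09 -.017 .055
```

```text
ft_force: [6.1, -0.8, -0.4]
width: 0.387
grip_force: 10.0
t=13.25 r_meas=0.105 pred=0.092 area=287 x=[ 0.106   0.0474 -0.0255  0.1997] A=0.055 Ahand=0.023 f=[ 8.  -1.5 -1.9]
A=0.034 row dx=0.045 dz=-0.002
A=0.080 row dx=-0.098 dz=0.006
A=0.123 row dx=-0.094 dz=0.010
A=0.148 row dx=-0.053 dz=0.007
```

```bash
python3 -m handwheel '[[0.045,0,-0.002,0,0,0,-1],[-0.098,0,0.006,0,0,0,-1]]' | tail -3; python3 m.py 0.09 .034 .08;python3 - <<'E'
from h import *
from bench import manip
c=manip.capture("scene");np.savez("scene4.npz",**c);a=(slice(190,280),slice(195,285))
cv2.imwrite("pics/scene4z.png",cv2.resize(c["img"][a][:,:,::-1],None,fx=6,fy=6,interpolation=cv2.INTER_CUBIC))
E
```

```text
ft_force: [7.2, -0.7, 1.1]
width: 0.385
grip_force: 10.0
t=13.55 r_meas=0.123 pred=0.109 area=282 x=[ 0.1224  0.0211 -0.0245  0.2072] A=0.080 Ahand=0.046 f=[ 6.3 -0.6 -0.7]
A=0.030 row dx=0.109 dz=-0.006
A=0.060 row dx=-0.065 dz=0.003
A=0.099 row dx=-0.085 dz=0.007
A=0.125 row dx=-0.055 dz=0.006
```

View pics/scene4z.png

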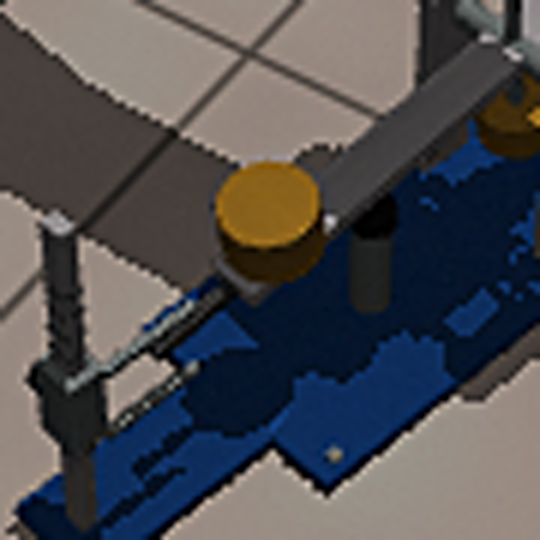

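```bash
python3 -m handwheel '[[0.109,0,-0.006,0,0,0,-1],[-0.065,0,0.003,0,0,0,-1]]' | tail -3; python3 m.py 0.09 .03 .06;python3 - <<'E'
from m import *
c=dict(np.load("scene4.npz"))
print(rmeas(c,json.load(open("st.json"))["off"]))
print("tip",onplane(c,[(220.5,248.3)],0).round(4))
for x in(.010,.014):
  u=onplane(c,[(206.7,254.2),(227.5,240)],x);l=onplane(c,[(213.3,260.8),(227.5,251.3)],x);print(x,u.round(3).tolist(),l.round(3).tolist(),[np.interp(-.248,p[:,1],p[:,2]).round(4) for p in(u,l)])
for r in(.0,.05,.09,.12): print(r,proj(c,O-EY*.25*np.cos(r)+np.array([0,0,.13-.25*np.sin(r)])))
E
```

```text
ft_force: [6.1, -0.4, 0.4]
width: 0.387
grip_force: 10.0
t=13.90 r_meas=0.135 pred=0.122 area=287 x=[ 0.1334  0.0049 -0.0239  0.2128] A=0.060 Ahand=0.022 f=[ 6.7 -2.1 -0.9]
A=0.017 row dx=0.092 dz=-0.004
A=0.048 row dx=-0.067 dz=0.002
A=0.086 row dx=-0.083 dz=0.006
A=0.111 row dx=-0.053 dz=0.005
(np.float64(0.125), np.int32(286))
tip [[-0.     -0.244   0.0965]]
0.01 [[0.01, -0.302, 0.131], [0.01, -0.225, 0.127]] [[0.01, -0.281, 0.081], [0.01, -0.226, 0.076]] [np.float64(0.1282), np.float64(0.0781)]
0.014 [[0.014, -0.305, 0.138], [0.014, -0.228, 0.133]] [[0.014, -0.284, 0.088], [0.014, -0.23, 0.083]] [np.float64(0.1345), np.float64(0.0846)]
0.0 [[218.54721845 242.10051165]]
0.05 [[218.77910124 244.80980971]]
0.09 [[219.07987101 246.86122514]]
0.12 [[219.37124167 248.33048986]]
```

```bash
sed -i 's/\[1e-8,4e-4,1e-7,1e-8\]/[1e-8,4e-4,5e-6,1e-8]/' m.py; python3 -m handwheel '[[0.13,0,-0.004,0,0,0,-1],[-0.04,0,0,0,0,0,-1]]' | tail -3; python3 m.py 0.09 .0 .018
```

```text
ft_force: [6.7, -1.2, -0.3]
width: 0.388
grip_force: 10.0
t=14.20 r_meas=0.131 pred=0.128 area=287 x=[ 0.1281 -0.0507 -0.0238  0.2138] A=0.018 Ahand=-0.022 f=[ 7.  -0.3 -1.6]
A=0.107 row dx=-0.193 dz=0.012
A=0.136 row dx=-0.063 dz=0.008
A=0.138 row dx=-0.002 dz=0.000
A=0.131 row dx=0.013 dz=-0.002
```

```bash
python3 -m handwheel '[[-0.134,0,0.007,0,0,0,-1],[-0.043,0,0.004,0,0,0,-1]]' | tail -3; python3 m.py 0.09 .08 .10
```

```text
ft_force: [6.8, -0.9, 0.5]
width: 0.385
grip_force: 10.0
t=14.50 r_meas=0.121 pred=0.114 area=284 x=[ 0.1177 -0.0409 -0.0234  0.2154] A=0.100 Ahand=0.064 f=[ 6.6 -0.4  0.6]
A=0.124 row dx=-0.051 dz=0.006
A=0.127 row dx=-0.008 dz=0.001
A=0.124 row dx=0.006 dz=-0.001
A=0.122 row dx=0.006 dz=-0.001
```

```bash
python3 -m handwheel '[[-0.03,0,0.003,0,0,0,-1],[-0.013,0,0.001,0,0,0,-1],[0,0,0,0,0,0,-1]]' | tail -3; python3 m.py 0.09 .114 .12 .12
```

```text
ft_force: [6.6, -0.4, 1.4]
width: 0.385
grip_force: 10.0
t=14.93 r_meas=0.120 pred=0.105 area=289 x=[ 0.1193  0.0134 -0.0223  0.217 ] A=0.120 Ahand=0.080 f=[ 7.4 -1.2  1.8]
A=0.028 row dx=0.198 dz=-0.015
A=0.035 row dx=-0.014 dz=0.000
A=0.066 row dx=-0.067 dz=0.003
A=0.090 row dx=-0.054 dz=0.004
```

```bash
python3 -m handwheel '[[0.194,0,-0.015,0,0,0,-1],[-0.043,0,0.002,0,0,0,-1],[-0.043,0,0.003,0,0,0,-1]]' | tail -3; python3 m.py 0.09 .03 .05 .07
```

```text
ft_force: [6.2, -1.0, 0.8]
width: 0.387
grip_force: 10.0
t=15.35 r_meas=0.113 pred=0.117 area=287 x=[ 0.1117 -0.0333 -0.0226  0.2169] A=0.070 Ahand=0.032 f=[ 7.  -1.3  0.1]
A=0.113 row dx=-0.094 dz=0.009
A=0.124 row dx=-0.023 dz=0.003
A=0.122 row dx=0.005 dz=-0.001
A=0.117 row dx=0.010 dz=-0.001
```

```bash
python3 -m handwheel '[[-0.064,0,0.005,0,0,0,-1],[-0.022,0,0.002,0,0,0,-1],[-0.011,0,0.001,0,0,0,-1]]' | tail -3; python3 m.py 0.09 .10 .11 .115
```

```text
ft_force: [5.9, -0.7, 0.5]
width: 0.385
grip_force: 10.0
t=15.78 r_meas=0.100 pred=0.100 area=286 x=[ 0.0987 -0.0255 -0.0226  0.2169] A=0.115 Ahand=0.075 f=[ 5.8 -0.6  0.3]
A=0.138 row dx=-0.049 dz=0.006
A=0.134 row dx=0.007 dz=-0.001
A=0.126 row dx=0.019 dz=-0.002
A=0.119 row dx=0.013 dz=-0.002
```

```bash
python3 -m handwheel '[[-0.032,0,0.004,0,0,0,-1],[-0.004,0,0.001,0,0,0,-1],[0.013,0,-0.002,0,0,0,-1],[0.013,0,-0.002,0,0,0,-1]]' | tail -3; python3 m.py 0.09 .13 .132 .126 .12
```

```text
ft_force: [6.2, -2.6, 0.1]
width: 0.386
grip_force: 10.0
t=16.32 r_meas=0.097 pred=0.092 area=286 x=[ 0.0971  0.0074 -0.0222  0.2168] A=0.120 Ahand=0.083 f=[ 6.  -1.9 -0. ]
A=0.087 row dx=0.070 dz=-0.007
A=0.089 row dx=-0.003 dz=0.000
A=0.099 row dx=-0.021 dz=0.002
A=0.107 row dx=-0.018 dz=0.002
```

```bash
python3 -m handwheel '[[0.07,0,-0.007,0,0,0,-1],[-0.003,0,0,0,0,0,-1],[-0.021,0,0.002,0,0,0,-1],[-0.018,0,0.002,0,0,0,-1]]' | tail -3; python3 m.py 0.09 .087 .089 .099 .107
```

```text
ft_force: [6.4, -0.2, 1.5]
width: 0.384
grip_force: 10.0
t=16.88 r_meas=0.095 pred=0.096 area=289 x=[ 0.0945 -0.01   -0.0222  0.2169] A=0.107 Ahand=0.067 f=[ 6.4 -1.   0.6]
A=0.119 row dx=-0.026 dz=0.003
A=0.120 row dx=-0.002 dz=0.000
A=0.118 row dx=0.005 dz=-0.001
A=0.115 row dx=0.005 dz=-0.001
```

```bash
sed -i 's/a\[:4\]/a[:6]/' m.py; python3 -m handwheel '[[-0.026,0,0.003,0,0,0,-1],[-0.002,0,0,0,0,0,-1],[0.005,0,-0.001,0,0,0,-1],[0.005,0,-0.001,0,0,0,-1],[0,0,0,0,0,0,-1]]' | tail -3; python3 m.py 0.09 .119 .12 .118 .115 .115
```

```text
ft_force: [6.5, -1.4, -0.5]
width: 0.384
grip_force: 10.0
t=17.55 r_meas=0.089 pred=0.092 area=288 x=[ 0.0887 -0.0078 -0.0224  0.2169] A=0.115 Ahand=0.077 f=[ 7.1 -2.4  0.1]
A=0.132 row dx=-0.035 dz=0.004
A=0.130 row dx=0.003 dz=-0.000
A=0.124 row dx=0.012 dz=-0.002
A=0.120 row dx=0.010 dz=-0.001
A=0.118 row dx=0.005 dz=-0.001
A=0.117 row dx=0.002 dz=-0.000
```

```bash
python3 -m handwheel '[[-0.035,0,0.004,0,0,0,-1],[0.003,0,0,0,0,0,-1],[0.012,0,-0.002,0,0,0,-1],[0.01,0,-0.001,0,0,0,-1],[0.005,0,-0.001,0,0,0,-1]]' | tail -3; python3 m.py 0.09 .132 .13 .124 .12 .118
```

```text
ft_force: [6.7, -1.8, -1.9]
width: 0.385
grip_force: 10.0
t=18.23 r_meas=0.088 pred=0.089 area=290 x=[ 0.0881  0.0012 -0.0225  0.2169] A=0.118 Ahand=0.081 f=[ 6.1 -3.4 -0.3]
A=0.120 row dx=-0.003 dz=0.000
A=0.119 row dx=0.001 dz=-0.000
A=0.118 row dx=0.002 dz=-0.000
A=0.118 row dx=0.001 dz=-0.000
A=0.118 row dx=0.001 dz=-0.000
A=0.117 row dx=0.000 dz=-0.000
```

```bash
python3 -m handwheel '[[-0.003,0,0,0,0,0,-1],[0.001,0,0,0,0,0,-1],[0.002,0,0,0,0,0,-1],[0,0,0,0,0,0,-1],[0,0,0,0,0,0,-1]]' | tail -3; python3 m.py 0.09 .1195 .119 .118 .118 .118
```

```text
ft_force: [6.2, -1.8, -0.0]
width: 0.389
grip_force: 10.0
t=18.90 r_meas=0.089 pred=0.089 area=290 x=[ 0.0891  0.0014 -0.0224  0.2169] A=0.118 Ahand=0.082 f=[ 6.9 -2.  -1.2]
A=0.117 row dx=0.002 dz=-0.000
A=0.117 row dx=0.000 dz=-0.000
A=0.117 row dx=-0.000 dz=0.000
A=0.117 row dx=-0.000 dz=0.000
A=0.117 row dx=-0.000 dz=0.000
A=0.117 row dx=-0.000 dz=0.000
```

Balanced; hold still.

```bash
python3 -m handwheel '[[0.002,0,0,0,0,0,-1],[0,0,0,0,0,0,-1],[0,0,0,0,0,0,-1],[0,0,0,0,0,0,-1],[0,0,0,0,0,0,-1],[0,0,0,0,0,0,-1]]' | tail -3; python3 m.py 0.09 .117 .117 .117 .117 .117 .117
```

```text
ft_force: [5.9, -3.0, 0.0]
width: 0.389
grip_force: 10.0
t=19.70 r_meas=0.088 pred=0.090 area=290 x=[ 0.0879 -0.0035 -0.0225  0.2169] A=0.117 Ahand=0.081 f=[ 5.9 -2.6 -0.6]
A=0.128 row dx=-0.023 dz=0.003
A=0.127 row dx=0.002 dz=-0.000
A=0.123 row dx=0.008 dz=-0.001
A=0.120 row dx=0.006 dz=-0.001
A=0.119 row dx=0.003 dz=-0.000
A=0.118 row dx=0.001 dz=-0.000
```

```bash
python3 -m handwheel '[[-0.023,0,0.003,0,0,0,-1],[0.002,0,0,0,0,0,-1],[0.008,0,-0.001,0,0,0,-1],[0.006,0,-0.001,0,0,0,-1],[0.003,0,0,0,0,0,-1],[0.001,0,0,0,0,0,-1]]' | tail -3; python3 m.py 0.09 .128 .127 .123 .12 .119 .118
```

```text
ft_force: [6.0, -2.6, 0.5]
width: 0.386
grip_force: 10.0
t=20.50 r_meas=0.088 pred=0.089 area=289 x=[ 8.800e-02  2.000e-04 -2.260e-02  2.169e-01] A=0.118 Ahand=0.083 f=[ 5.4 -2.6  0.9]
A=0.122 row dx=-0.009 dz=0.001
A=0.122 row dx=0.001 dz=-0.000
A=0.121 row dx=0.003 dz=-0.000
A=0.119 row dx=0.003 dz=-0.000
A=0.119 row dx=0.001 dz=-0.000
A=0.118 row dx=0.001 dz=-0.000
```

```bash
python3 -m handwheel '[[-0.007,0,0.001,0,0,0,-1],[0,0,0,0,0,0,-1],[0.003,0,0,0,0,0,-1],[0.003,0,0,0,0,0,-1],[0.001,0,0,0,0,0,-1]]' | tail -3; python3 m.py 0.09 .121 .121 .12 .119 .118;python3 - <<'E'
from h import *
from bench import manip
c=manip.capture("scene");np.savez("scene5.npz",**c);a=(slice(225,270),slice(200,260))
cv2.imwrite("pics/scene5z.png",cv2.resize(c["img"][a][:,:,::-1],None,fx=12,fy=12,interpolation=cv2.INTER_CUBIC))
E
```

```text
ft_force: [5.9, -2.2, 0.4]
width: 0.386
grip_force: 10.0
t=21.18 r_meas=0.089 pred=0.088 area=291 x=[ 0.0891  0.0015 -0.0225  0.2169] A=0.118 Ahand=0.083 f=[ 6.6 -3.2  1.1]
A=0.118 row dx=0.001 dz=-0.000
A=0.118 row dx=-0.000 dz=0.000
A=0.118 row dx=-0.000 dz=0.000
A=0.118 row dx=-0.000 dz=0.000
A=0.118 row dx=-0.000 dz=0.000
A=0.118 row dx=0.000 dz=-0.000
```

View pics/scene5z.png

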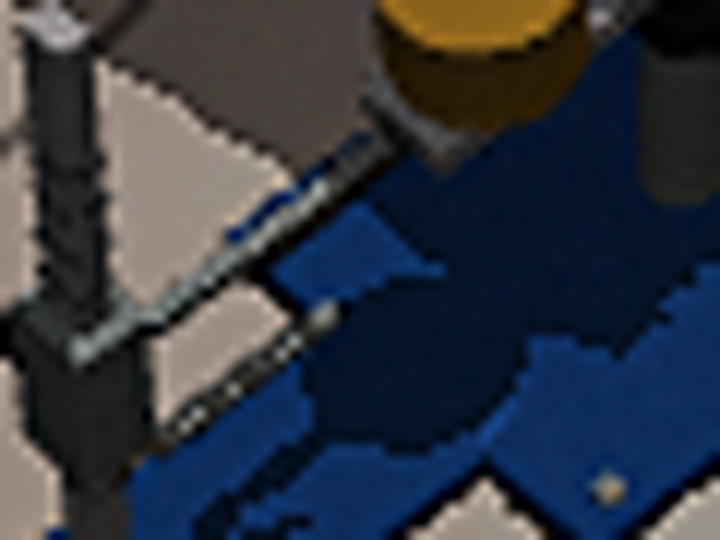

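```bash
python3 - <<'E'
from h import *
from bench import manip
cs=[dict(np.load("top0.npz")),dict(np.load("top1.npz"))]
for i in range(3): cs.append(manip.capture("top"))
for n,c in enumerate(cs):
    S=stand(pts(c));s=c["z_map"]>0
    k=s&(S[...,1]<-.225)&(S[...,1]>-.28)&(abs(S[...,0])<.03)&(S[...,2]>.05)
    q=S[k];print("top",n,len(q));print(q[np.argsort(q[:,2])].round(3).tolist() if n in(0,4) else "")
    g=s&(S[...,1]<-.285)&(S[...,1]>-.32)&(abs(S[...,0])<.03)&(S[...,2]>.222);print("post top",np.median(S[g],0).round(4))
for n in "01245":
    c=dict(np.load(f"scene{n}.npz"));S=stand(pts(c));im=c["img"].astype(int);s=c["z_map"]>0
    q=S[s&(S[...,1]<-.235)&(S[...,1]>-.275)&(abs(S[...,0])<.03)&(S[...,2]>.07)&(S[...,2]<.16)]
    u=q[q[:,2]>.112];l=q[q[:,2]<.102];print(n,len(u),np.median(u,0).round(4),u[:,2].min(),u[:,2].max(),len(l),np.median(l,0).round(4),l[:,2].min(),l[:,2].max())
    g=s&(S[...,1]<-.285)&(S[...,1]>-.32)&(abs(S[...,0])<.03)&(S[...,2]>.222);print("post",np.median(S[g],0).round(4))
E
python3 m.py 0.09
```

```text
top 0 46
[[0.016, -0.23, 0.081], [0.014, -0.279, 0.082], [0.012, -0.271, 0.083], [0.012, -0.231, 0.083], [0.013, -0.275, 0.084], [0.011, -0.267, 0.084], [0.009, -0.26, 0.085], [0.015, -0.267, 0.085], [0.009, -0.28, 0.086], [0.013, -0.238, 0.086], [0.01, -0.247, 0.088], [0.014, -0.246, 0.088], [0.009, -0.239, 0.088], [0.013, -0.242, 0.089], [0.009, -0.263, 0.091], [0.011, -0.254, 0.091], [0.01, -0.251, 0.091], [0.012, -0.258, 0.092], [0.011, -0.234, 0.092], [0.008, -0.243, 0.093], [0.012, -0.262, 0.094], [0.014, -0.279, 0.123], [0.014, -0.242, 0.125], [0.016, -0.254, 0.128], [0.01, -0.247, 0.128], [0.015, -0.25, 0.129], [0.011, -0.254, 0.13], [0.015, -0.273, 0.131], [0.01, -0.231, 0.131], [0.01, -0.25, 0.131], [0.011, -0.238, 0.133], [0.009, -0.266, 0.133], [0.013, -0.246, 0.134], [0.01, -0.274, 0.135], [0.009, -0.27, 0.136], [0.012, -0.265, 0.136], [0.01, -0.234, 0.136], [0.011, -0.262, 0.137], [0.013, -0.269, 0.137], [0.01, -0.258, 0.141], [-0.002, -0.23, 0.205], [-0.001, -0.233, 0.208], [0.001, -0.225, 0.209], [0.001, -0.229, 0.209], [0.001, -0.232, 0.215], [-0.005, -0.226, 0.216]]
[... 1944 characters left out ...]
968278 0.0952976058311958
post [ 0.0037 -0.2986  0.2322]
4 34 [ 0.0146 -0.2553  0.133 ] 0.12580257964851374 0.13934145715007212 42 [ 0.014  -0.2501  0.0881] 0.08129967851619359 0.10194370725780114
post [ 0.0025 -0.2976  0.2312]
5 34 [ 0.0142 -0.2554  0.1329] 0.12754640309313736 0.13910907907333256 33 [ 0.0146 -0.2544  0.0871] 0.08077115748829468 0.09353254094568865
post [ 0.0039 -0.2981  0.2306]
t=21.43 r_meas=0.089 pred=0.089 area=291 x=[ 0.0891  0.0013 -0.0225  0.2169] A=0.118 Ahand=0.083 f=[ 4.6 -2.1 -0.1]
A=0.118 row dx=0.000 dz=-0.000
A=0.118 row dx=-0.000 dz=0.000
A=0.118 row dx=-0.000 dz=0.000
A=0.118 row dx=-0.000 dz=0.000
A=0.118 row dx=0.000 dz=-0.000
A=0.118 row dx=0.000 dz=-0.000
```

```bash
python3 -m handwheel '[[0.002,0,0,0,0,0,-1],[0,0,0,0,0,0,-1],[0,0,0,0,0,0,-1],[0,0,0,0,0,0,-1],[0,0,0,0,0,0,-1],[0,0,0,0,0,0,-1]]' | tail -3; python3 m.py 0.09 .117 .117 .117 .117 .117 .117
```

```text
ft_force: [5.3, -2.5, 0.5]
width: 0.386
grip_force: 10.0
t=22.23 r_meas=0.089 pred=0.089 area=291 x=[ 0.0889 -0.0017 -0.0225  0.2169] A=0.117 Ahand=0.082 f=[ 5.9 -3.2  0.4]
A=0.123 row dx=-0.012 dz=0.001
A=0.122 row dx=0.001 dz=-0.000
A=0.120 row dx=0.004 dz=-0.000
A=0.119 row dx=0.003 dz=-0.000
A=0.118 row dx=0.002 dz=-0.000
A=0.118 row dx=0.001 dz=-0.000
```

```bash
sed -i 's/vmax=.16/vmax=.12/' m.py; python3 -m handwheel '[[-0.008,0,0.001,0,0,0,-1],[0.001,0,0,0,0,0,-1],[0.004,0,0,0,0,0,-1],[0.003,0,0,0,0,0,-1],[0.002,0,0,0,0,0,-1],[0,0,0,0,0,0,-1],[0,0,0,0,0,0,-1]]' | tail -3; python3 m.py -0.33 .121 .1205 .1185 .117 .116 .116 .116
```

```text
ft_force: [4.8, -1.8, 1.1]
width: 0.39
grip_force: 10.0
t=23.15 r_meas=0.089 pred=0.087 area=292 x=[ 0.0889 -0.0015 -0.0225  0.2169] A=0.116 Ahand=0.081 f=[ 5.8 -2.6  1. ]
A=-0.034 row dx=0.324 dz=-0.013
A=-0.011 row dx=-0.049 dz=-0.001
A=0.058 row dx=-0.149 dz=0.003
A=0.116 row dx=-0.125 dz=0.011
A=0.152 row dx=-0.079 dz=0.011
A=0.174 row dx=-0.046 dz=0.008
```

```bash
python3 -m handwheel '[[0.207,0,-0.014,0,0,0,-1],[-0.022,0,0.001,0,0,0,-1],[-0.087,0,0.004,0,0,0,-1],[-0.086,0,0.008,0,0,0,-1]]' | tail -3; python3 m.py -0.33 .02 .03 .07 .11
```

```text
ft_force: [6.5, 0.4, 0.2]
width: 0.382
grip_force: 10.0
t=23.70 r_meas=0.068 pred=0.062 area=290 x=[ 0.0641 -0.0743 -0.022   0.2169] A=0.110 Ahand=0.076 f=[ 6.  -1.5 -0.6]
A=0.073 row dx=0.080 dz=-0.007
A=0.097 row dx=-0.053 dz=0.004
A=0.134 row dx=-0.079 dz=0.009
A=0.164 row dx=-0.065 dz=0.010
A=0.186 row dx=-0.047 dz=0.008
A=0.203 row dx=-0.036 dz=0.007
```

```bash
python3 -m handwheel '[[0.08,0,-0.007,0,0,0,-1],[-0.053,0,0.004,0,0,0,-1],[-0.079,0,0.009,0,0,0,-1],[-0.065,0,0.01,0,0,0,-1]]' | tail -3; python3 m.py -0.33 .073 .097 .134 .164
```

```text
ft_force: [4.8, -0.9, 0.8]
width: 0.386
grip_force: 10.0
t=24.25 r_meas=0.015 pred=0.012 area=295 x=[ 0.0092 -0.114  -0.0217  0.2168] A=0.164 Ahand=0.130 f=[ 7.  -0.9 -0.5]
A=0.177 row dx=-0.027 dz=0.005
A=0.194 row dx=-0.037 dz=0.007
A=0.212 row dx=-0.037 dz=0.008
A=0.228 row dx=-0.034 dz=0.008
A=0.243 row dx=-0.032 dz=0.008
A=0.258 row dx=-0.031 dz=0.008
```

```bash
python3 -m handwheel '[[-0.03,0,0.005,0,0,0,-1],[-0.04,0,0.007,0,0,0,-1],[-0.037,0,0.008,0,0,0,-1],[-0.034,0,0.008,0,0,0,-1]]' | tail -3; python3 m.py -0.33 .178 .197 .215 .231
```

```text
ft_force: [6.0, -1.1, 1.6]
width: 0.385
grip_force: 10.0
t=24.80 r_meas=-0.053 pred=-0.049 area=303 x=[-0.0592 -0.1273 -0.022   0.2169] A=0.231 Ahand=0.194 f=[ 5.2 -0.7  1.1]
A=0.264 row dx=-0.069 dz=0.017
A=0.280 row dx=-0.034 dz=0.009
A=0.291 row dx=-0.023 dz=0.007
A=0.302 row dx=-0.022 dz=0.007
A=0.314 row dx=-0.025 dz=0.008
A=0.327 row dx=-0.028 dz=0.009
```

```bash
python3 -m handwheel '[[-0.103,0,0.027,0,0,0,-1],[-0.062,0,0.019,0,0,0,-1],[-0.021,0,0.007,0,0,0,-1]]' | tail -3; python3 m.py -0.33 .28 .31 .32
```

```text
ft_force: [6.8, -1.0, 1.7]
width: 0.385
grip_force: 10.0
t=25.23 r_meas=-0.103 pred=-0.102 area=300 x=[-0.1078 -0.0958 -0.0222  0.217 ] A=0.320 Ahand=0.285 f=[ 6.6 -1.3  1.4]
A=0.278 row dx=0.087 dz=-0.027
A=0.286 row dx=-0.016 dz=0.005
A=0.309 row dx=-0.049 dz=0.015
A=0.333 row dx=-0.049 dz=0.016
A=0.353 row dx=-0.040 dz=0.014
A=0.370 row dx=-0.035 dz=0.013
```

```bash
python3 -m handwheel '[[0.01,0,-0.003,0,0,0,-1],[-0.031,0,0.01,0,0,0,-1],[-0.025,0,0.009,0,0,0,-1],[-0.026,0,0.01,0,0,0,-1]]' | tail -3; python3 m.py -0.33 .315 .33 .342 .355
```

```text
ft_force: [5.0, -1.4, 1.9]
width: 0.386
grip_force: 10.0
t=25.77 r_meas=-0.147 pred=-0.151 area=304 x=[-0.1504 -0.0634 -0.0219  0.2168] A=0.355 Ahand=0.320 f=[ 5.9 -1.4  2.3]
A=0.272 row dx=0.171 dz=-0.055
A=0.285 row dx=-0.027 dz=0.008
A=0.324 row dx=-0.081 dz=0.026
A=0.362 row dx=-0.076 dz=0.027
A=0.393 row dx=-0.063 dz=0.025
A=0.422 row dx=-0.058 dz=0.025
```

```bash
python3 -m handwheel '[[0.071,0,-0.025,0,0,0,-1],[-0.02,0,0.007,0,0,0,-1],[-0.041,0,0.014,0,0,0,-1],[-0.061,0,0.023,0,0,0,-1]]' | tail -3; python3 m.py -0.33 .32 .33 .35 .38
```

```text
ft_force: [6.6, -0.2, 1.5]
width: 0.387
grip_force: 10.0
t=26.32 r_meas=-0.185 pred=-0.187 area=299 x=[-0.1885 -0.0689 -0.0217  0.2168] A=0.380 Ahand=0.348 f=[ 7.1 -0.1  0.4]
A=0.312 row dx=0.139 dz=-0.050
A=0.331 row dx=-0.040 dz=0.013
A=0.378 row dx=-0.095 dz=0.035
A=0.424 row dx=-0.092 dz=0.039
A=0.457 row dx=-0.064 dz=0.030
A=0.474 row dx=-0.033 dz=0.016
```

```bash
python3 -m handwheel '[[0.02,0,-0.008,0,0,0,-1],[-0.02,0,0.008,0,0,0,-1],[-0.03,0,0.012,0,0,0,-1],[-0.03,0,0.013,0,0,0,-1],[-0.04,0,0.018,0,0,0,-1]]' | tail -3; python3 m.py -0.33 .37 .38 .395 .41 .43
```

```text
ft_force: [5.7, -0.3, 2.6]
width: 0.389
grip_force: 10.0
t=27.00 r_meas=-0.231 pred=-0.232 area=295 x=[-0.2339 -0.0574 -0.0216  0.2167] A=0.430 Ahand=0.398 f=[ 7.5 -0.4  1.7]
A=0.370 row dx=0.120 dz=-0.051
A=0.397 row dx=-0.055 dz=0.022
A=0.438 row dx=-0.081 dz=0.036
A=0.467 row dx=-0.056 dz=0.027
A=0.482 row dx=-0.028 dz=0.015
A=0.488 row dx=-0.011 dz=0.006
```

```bash
python3 -m handwheel '[[0.04,0,-0.018,0,0,0,-1],[-0.02,0,0.009,0,0,0,-1],[-0.03,0,0.013,0,0,0,-1],[-0.03,0,0.014,0,0,0,-1],[-0.02,0,0.01,0,0,0,-1]]' | tail -3; python3 m.py -0.33 .41 .42 .435 .45 .46
```

```text
ft_force: [6.2, -0.7, 1.8]
width: 0.388
grip_force: 10.0
t=27.68 r_meas=-0.264 pred=-0.270 area=295 x=[-0.2659 -0.0346 -0.0212  0.2166] A=0.460 Ahand=0.428 f=[ 6.7 -1.2  1.2]
A=0.407 row dx=0.104 dz=-0.048
A=0.424 row dx=-0.033 dz=0.014
A=0.453 row dx=-0.058 dz=0.027
A=0.474 row dx=-0.041 dz=0.021
A=0.485 row dx=-0.021 dz=0.011
A=0.490 row dx=-0.008 dz=0.004
```

```bash
python3 -m handwheel '[[0.059,0,-0.028,0,0,0,-1],[-0.02,0,0.009,0,0,0,-1],[-0.039,0,0.019,0,0,0,-1],[-0.019,0,0.01,0,0,0,-1],[-0.019,0,0.01,0,0,0,-1]]' | tail -3; python3 m.py -0.33 .43 .44 .46 .47 .48
```

```text
ft_force: [6.1, -0.5, 3.6]
width: 0.385
grip_force: 10.0
t=28.35 r_meas=-0.283 pred=-0.289 area=294 x=[-0.2838 -0.0118 -0.0209  0.2165] A=0.480 Ahand=0.448 f=[ 6.8 -1.4  1.7]
A=0.411 row dx=0.134 dz=-0.064
A=0.423 row dx=-0.022 dz=0.010
A=0.452 row dx=-0.057 dz=0.027
A=0.474 row dx=-0.043 dz=0.021
A=0.485 row dx=-0.022 dz=0.012
A=0.490 row dx=-0.008 dz=0.005
```

```bash
python3 -m handwheel '[[0.097,0,-0.048,0,0,0,-1],[0,0,0,0,0,0,-1],[-0.02,0,0.009,0,0,0,-1],[-0.02,0,0.009,0,0,0,-1],[-0.02,0,0.009,0,0,0,-1]]' | tail -3; python3 m.py -0.33 .43 .43 .44 .45 .46
```

```text
ft_force: [5.8, -0.1, 1.6]
width: 0.387
grip_force: 10.0
t=29.02 r_meas=-0.305 pred=-0.302 area=296 x=[-0.3074 -0.0502 -0.021   0.2166] A=0.460 Ahand=0.427 f=[ 6.9 -0.5  0.9]
A=0.481 row dx=-0.041 dz=0.021
A=0.481 row dx=-0.000 dz=-0.000
A=0.481 row dx=-0.000 dz=-0.000
A=0.481 row dx=-0.000 dz=-0.000
A=0.481 row dx=-0.000 dz=-0.000
A=0.481 row dx=-0.000 dz=-0.000
```

```bash
python3 -m handwheel '[[0,0,0,0,0,0,-1],[0,0,0,0,0,0,-1],[0.02,0,-0.009,0,0,0,-1],[0.039,0,-0.018,0,0,0,-1],[0.06,0,-0.027,0,0,0,-1]]' | tail -3; python3 m.py -0.33 .46 .46 .45 .43 .4; python3 -c "
from m import *
a=.4
while a>-.42:
    b=a-.06 if a>-.3 else a-.04
    print(round(b,2),(-L*(np.sin(b)-np.sin(a))/.06).round(3),(-L*(np.cos(b)-np.cos(a))/.06).round(3));a=b"
```

```text
ft_force: [6.9, -0.9, -3.0]
width: 0.383
grip_force: 10.0
t=29.70 r_meas=-0.321 pred=-0.320 area=296 x=[-0.32    0.     -0.0212  0.2166] A=0.400 Ahand=0.363 f=[ 5.7 -1.6  0.5]
A=0.400 row dx=-0.000 dz=-0.000
A=0.400 row dx=-0.000 dz=-0.000
A=0.400 row dx=-0.000 dz=-0.000
A=0.400 row dx=-0.000 dz=-0.000
A=0.400 row dx=-0.000 dz=-0.000
A=0.400 row dx=-0.000 dz=-0.000
0.34 0.121 -0.047
0.28 0.124 -0.04
0.22 0.126 -0.032
0.16 0.128 -0.025
0.1 0.129 -0.017
0.04 0.13 -0.009
-0.02 0.13 -0.001
-0.08 0.13 0.006
-0.14 0.129 0.014
-0.2 0.128 0.022
-0.26 0.127 0.03
-0.32 0.125 0.037
-0.36 0.082 0.029
-0.4 0.08 0.032
-0.44 0.079 0.035
```

On its rest. I'll bring the lever back to its free-hanging angle before letting go.

```bash
python3 -m handwheel '[[0.121,0,-0.047,0,0,0,-1],[0.124,0,-0.04,0,0,0,-1],[0.126,0,-0.032,0,0,0,-1],[0.128,0,-0.025,0,0,0,-1],[0.129,0,-0.017,0,0,0,-1],[0.13,0,-0.009,0,0,0,-1],[0.13,0,-0.001,0,0,0,-1],[0.13,0,0.006,0,0,0,-1]]' | tail -3
python3 -m handwheel '[[0.129,0,0.014,0,0,0,-1],[0.128,0,0.022,0,0,0,-1],[0.127,0,0.03,0,0,0,-1],[0.125,0,0.037,0,0,0,-1],[0.082,0,0.029,0,0,0,-1],[0.08,0,0.032,0,0,0,-1],[0,0,0,0,0,0,-1],[0,0,0,0,0,0,-1]]' | tail -3
python3 - <<'E'
from m import *
S=json.load(open("st.json"));c=manip.capture("scene");print(rmeas(c,S["off"]),stand(manip.get_state()["ee_pos"]))
E
```

```text
ft_force: [5.9, -2.8, -2.2]
width: 0.384
grip_force: 10.0
ft_force: [6.1, -1.4, -1.8]
width: 0.388
grip_force: 10.0
(np.float64(-0.32), np.int32(297)) [0.00035754 0.05542515 0.22962603]
```

```bash
python3 -m handwheel '[[0,0.02,0,0,0,0,-0.1],[0,0,0,0,0,0,0.4],[0,0,0,0,0,0,1],[0,0,0,0,0,0,1],[0,0,0,0,0,0,1]]' | tail -3
python3 -m handwheel '[[0,0,-0.3,0,0,0,1],[0,0,-0.6,0,0,0,1],[0,0,-0.8,0,0,0,1],[0,0,-0.8,0,0,0,1],[0,0,0,0,0,0,1],[0,0,0,0,0,0,1],[0,0,0,0,0,0,1],[0,0,0,0,0,0,1]]' | tail -4
python3 - <<'E'
from m import *
S=json.load(open("st.json"));c=manip.capture("scene");print(rmeas(c,S["off"]),manip.get_state()["ee_pos"])
im=c["img"].astype(int);S3=stand(pts(c));t=(S3[...,2]>.23)&(S3[...,2]<.29)&(abs(S3[...,1]-.05)<.04)&(abs(S3[...,0])<.05);print("knob",S3[t].mean(0),S3[t].max(0))
b=dict(np.load("scene1.npz"));d=(abs(im-b["img"].astype(int)).sum(-1)>120).astype(np.uint8)
n,l,st,ce=cv2.connectedComponentsWithStats(d);print([st[i].tolist() for i in range(1,n) if st[i,4]>25])
E
```

```text
ft_force: [-0.5, -0.3, 0.3]
width: 0.832
grip_force: 0.0
tcp_rot: [-2.449, -1.967, 0.003]
ft_force: [0.0, 0.0, 0.4]
width: 1.0
grip_force: 0.0
(np.float64(-0.32), np.int32(295)) [0.57893528 0.0786323  0.37890814]
knob [0.00353066 0.05012369 0.25628924] [0.0207151  0.07477142 0.26982826]
[[286, 0, 47, 27, 515], [266, 71, 69, 61, 1246], [282, 81, 12, 7, 30], [172, 173, 38, 27, 97], [141, 190, 16, 8, 27], [165, 199, 25, 16, 49]]
```

```bash
python3 -c "
from bench import manip
print(manip.get_state()['time'],manip.job_done())"
```

```text
the job is handed in; nothing more can be done
33.425 None
```

The reflector was raised, held with the pointer between the prongs for about 9 s, lowered gently back onto its rest and released; the arm is clear and the job was handed in at 33.4 s (fastest swing about 0.25 rad/s, on the way up; no verdict was returned).

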